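# Unlock and open the tackle case

### The arm

A 7-joint arm with a two-finger parallel gripper is mounted at the origin on the work surface. World frame = base frame: x ahead of the robot, y to its left, z up, the work surface at z = 0. Lengths are in mm, angles in rad, forces in N, time in s.
With the tool pointing down it reaches from about 400 to 900 mm from the base axis. Payload 5.6 kg.
Tool frame: the origin (TCP) lies between the finger pads; the fingertips stand 17 mm ahead of it and the grasp point (between the pads) lies 2 mm behind it; z points along the fingers, y is the direction in which the jaws open and shut (so a half turn about z gives the same grasp; the last joint's range is limited). The gripper opens to 92 mm and grips with 3 to 60 N. Pads are 20 mm wide; open, the fingers measure 128 mm over their backs; the gripper's body (75 mm by 189 mm) begins 69 mm behind the grasp point.
Start: joints at [-0.043, 0.468, -0.012, 1.603, 0.006, 1.071, -0.056], TCP at [650.008, -0.044, 193.892] pointing down, gripper open.
Joint ranges: [-2.53, 2.53], [-0.31, 2.02], [-1.57, 1.55], [0.28, 2.44], [-1.29, 4.43], [0.15, 1.84], [-2.92, 2.92]. Speed limits (rad/s): [2.57, 2.57, 3.14, 3.14, 3.14, 3.14, 3.14].

### API

Orientations are given as a unit quaternion [x, y, z, w].
In Python, from plant import env gives the robot as it stands.
- The arm moves only by the tool jog_arm, never from a script. Its arguments are lists of equal length, an entry for each row: "linear": the shift along the world's x, y, z in mm, a list of three; "rotation": the turn, a rotation vector about the world's x, y, z in degrees, a list of three; "hand": the closure, from -1 (fully open) to 1 (shut). A call has 1 to 8 rows; each row shifts and turns the commanded pose from where the row before left it; what a row does not reach is not made up. A row lasts 1/12 s, in which the tool goes at most 41.7 mm and 7.16 degrees, less where a joint would pass 70% of its speed; a pose out of reach is approached as far as the arm can. A call with a gripper value outside its range is refused whole. The fingers move at their own pace and stop on an object; "grip_force" is the grip in N (left out, the last holds). Time passes only in rows, so rows that do not move let the fingers close. It gives the time, the measured TCP pose, the force and the opening at its end, in the units of the state.
- env.sense(): the state, without advancing time (a new reading comes with each control period).
- env.capture(name): name is "scene" or "side" or "wrist"; returns (picture, depth): 400x640x3 uint8, red, green, blue; 400x640 float32, mm along the optical axis (not along the pixel's ray), 0 where there is no reading.
- env.calibration(name): a dict with "camera_matrix" (3x3 intrinsics, pixels), "view" (4x4, takes a point from world to camera coordinates); the wrist camera has in their place "T_tool_cam" (4x4, takes a point from camera to tool coordinates, whose origin is the TCP and whose axes are the flange's). Camera axes: x right, y up, looking along -z (the intrinsics and any distortion apply to the point x, -y, -z); pixel columns grow to the right and rows downward; lengths in mm; the calibration is good to about 2 mm. A picture is of the moment at which its call begins: read the wrist's pose just before it. calibration takes no time and is no camera call.
- env.sign_off(): hands the job in, once; it reports no verdict.
The state is a dict: "time": time; "joint_positions": joint angles; "joint_velocities": joint speeds; "tau": joint torques, N m; "tool_pos": TCP position; "ee_rot": TCP orientation; "force": force on the tool from outside, world axes, zero at the start; "wrist_torque": the same for the moment, N m; "grip_width": finger opening in mm.
Only numpy, scipy, OpenCV 4.12 (cv2) and the standard library are available. Lean on these libraries where they do the work, as an engineer would, in place of code of your own. Each camera call takes 0.05 s, during which the arm holds its last target.

### The job

Open the grey tackle case: gently slide its safety tab along its guide, away from the latch lever, far enough to free the lever (it lets go just short of the stop at the end of its travel, which you will feel); then swing the latch lever up until it stands about upright, and only then lift the lid by its grip and leave it standing at least halfway to upright. Do not ram the tab against its stop, do not force the lever while the tab still holds it down, and leave the other things on the bench where they are.

Things in the scene. Friction and masses are not known exactly. Their poses are not given: they have to be found in the camera images.
- case: Grey metal tackle case, 240 (x) x 300 (y) x 100 mm high, full and heavy: it does not move. Origin: centre of its underside; x points to its back (away from the robot), y to the left seen from its front, z up. The front 90 mm (x -120 to -30) is a fixed ledge whose top is 100 mm above the bench; behind it lies the lid, flush with the ledge.
- guide (a point): Middle of the top of the safety tab's guide: an aluminium bar on the ledge, 30 mm (x) x 145 mm (y), its top 26 mm above the ledge. The tab rides on it along y. A flat steel tongue carried by the tab comes out of the guide's -y end, 16 to 24 mm above the ledge, and reaches over the lever's bar, holding it down.
- tab (a joint): Safety tab's travel in m, growing towards +y of the case, away from the lever; starts at 0 to 0.004, drags with 4 N, stays where left. The tongue's reach differs from case to case and is not reported: the lever comes free at some travel between 0.014 and 0.036; 2.5 mm further the tongue meets a firm stop, felt as a sharp rise of force. More than 18 N on the stop damages it.
- tab_fin (a point): Centre of the safety tab's upright fin, which moves with the tab: a steel block 26 mm (x) x 10 mm (y) x 26 mm tall, on a plate 30 x 30 x 4 mm that rides on the guide. The fin stands from 30 to 56 mm above the ledge; this point is 43 mm above the ledge, 143 mm above the bench.
- stop: The firm stop hidden inside the guide, fixed to the case; its origin is the middle of the face that the rear end of the tongue meets. It cannot be seen or touched from outside, and does not tell the tongue's reach.
- lever (a joint): Angle of the latch lever in rad: 0 lying flat, latched; grows as its rear end is lifted and swings over towards the front of the case; 1.57 upright, 1.9 at its end. Friction keeps it where it is left; about 5 N at the grip lifts it once the tab is back. While the tongue holds it, it gives springily, up to 0.25 rad, and falls back; more than 30 N on the tongue bends it.
- lever_hinge (a point): Middle of the lever's hinge, whose axis runs along y of the case, 12 mm above the ledge. The lever's bar (12 mm wide in y, 6 mm thick) runs 90 mm from here towards the back of the case, over a keeper on the front edge of the lid, so the lid is not free to open until the lever is swung up.
- lever_grip (a point): Point for gripping the lever, in its upright fin (24 mm along the bar, 12 mm wide in y, from 3 to 36 mm above the bar's middle): 66 mm from the hinge along the bar and 24 mm above the bar's middle; at rest 136 mm above the bench. Can be pinched across y from above; the fin may pivot between the fingers.
- lid (a joint): Angle of the lid in rad: 0 shut, 1.57 upright, 1.6 at its end. It opens upward and backward, the hinge at its back. The hinge is stiff, so the lid stays at any angle; about 5 N at the grip lifts it.
- lid_hinge (a point): Middle of the lid's hinge, whose axis runs along y of the case at its back, 100 mm above the bench, level with the top of the lid.
- lid_grip (a point): Point for gripping the lid: in the black block that stands on it (24 mm in x, 14 mm wide in y, 34 mm tall), 24 mm above the lid's top, 112 mm in front of its hinge, 30 mm to the left of the case's middle. Can be pinched across y from above; the block may pivot between the fingers.
- sinker: Bystander: lead weight, 24 mm across, 30 mm tall, standing on the right (-y) end of the case's ledge; origin at its underside.
- spool: Bystander: line spool, 48 mm across, 40 mm tall; origin at its underside.
- jar: Bystander: glass jar, 48 mm across, 70 mm tall; origin at its underside.
- screwdriver: Bystander: screwdriver lying on the bench.
- reel: Bystander: fishing reel lying on its side, 56 mm across, about 66 mm tall; origin at its underside.
- tape: Bystander: roll of paper tape, 90 mm across, 22 mm tall; origin at its underside.

How it is judged (in metres and radians):
On the way, in this order (a step that is already met when the one before it is completed fails the run):
1. the safety tab is slid back at least 13 mm, with the lever still down (value of joint tab above 0.013 m and value of joint lever below 0.15 rad and value of joint lid below 0.1 rad), for 0.2 s.
2. the lever is swung up at least 1.0 rad, with the lid still shut (value of joint tab above 0.013 m and value of joint lever above 1 rad and value of joint lid below 0.1 rad), for 0.2 s.
At the end, for the whole second after the job is handed in: The tab is slid back (more than 13 mm), the lever stands up (more than 1.0 rad), the lid stands open by itself (more than 0.75 rad, at rest), everything released (value of joint tab above 0.013 m and value of joint lever above 1 rad and value of joint lid between 0.75 and 1.65 rad and velocity of joint lid between -0.03 and 0.03 rad/s); the robot touches nothing.
It fails at once if the tab is rammed against its stop with more than 18 N (contact force between stop and tab above 18 N).
It fails at once if the lever is forced up against the safety tongue with more than 30 N (contact force between lever and tab above 30 N).
It fails at once if another thing on the bench is moved more than 30 mm (distance of any of sinker, spool, jar, screwdriver, reel, tape from where it was at the start of the episode above 0.03 m).
It also fails if it takes over 67 s, if anything falls off the work surface, if the arm or the gripper's body presses on something with over 40 N, if the wrist force passes 120 N, or if a joint passes its speed limit or range.

## Working session

There is one attempt and no reset: what is moved stays moved. The work goes in short steps, Python scripts to look and compute and a tool call to move; the robot and the scene stay as the last step left them, time stands still between calls to the robot, and variables do not carry over. Pictures are saved under pics/ and viewed, and the job is handed in when it is done.

Besides the shell and the picture viewer there is one more tool, called after "Request:" as a command line: name --argument value ..., lists and objects as JSON in quotes. jog_arm: Moves the arm, as the interface text tells. Its arguments: {"type":"object","properties":{"linear":{"type":"array"},"rotation":{"type":"array"},"hand":{"type":"array"},"grip_force":{"type":"number"}},"required":["linear","rotation","hand"]}

```bash
ls; mkdir -p pics; cat > h.py <<'E'
import numpy as np, cv2
from plant import env
def grab(n,tag):
    s=env.sense()
    im,d=env.capture(n)
    np.savez(f'pics/{tag}.npz',im=im,d=d,p=s['tool_pos'],q=s['ee_rot'])
    cv2.imwrite(f'pics/{tag}.png',im[:,:,::-1])
    return im,d,s
E
python3 - <<'E'
from h import *
s=env.sense();print(s)
for n in ['scene','side','wrist']:
    grab(n,n+'0'); print(n,env.calibration(n))
E
```

```text
pics
{'time': 0.0, 'joint_positions': array([-0.04297598,  0.46837022, -0.01161953,  1.60359283,  0.00599681,
        1.07136911, -0.05629239]), 'joint_velocities': array([ 1.85103891e-04,  4.41848190e-04, -4.96889124e-04, -6.34156760e-05,
       -9.35532274e-04,  2.65163483e-03, -5.23258926e-04]), 'tau': array([-3.39112758e-04, -5.20573139e+01, -1.31628491e-02, -2.43752271e+01,
       -5.67366311e-02,  1.73054746e-02,  1.50106093e-04]), 'tool_pos': array([ 6.49405154e+02, -7.57957672e-02,  1.92957624e+02]), 'ee_rot': array([ 7.07130271e-01,  7.07082777e-01, -6.40361240e-04, -5.62632680e-04]), 'force': array([0.28274022, 0.69435724, 0.09852037]), 'wrist_torque': array([ 0.01686257,  0.01962404, -0.02560849]), 'grip_width': 91.53971913531822}
scene {'camera_matrix': array([[507.68803406,   0.        , 314.91549461],
       [  0.        , 507.68803406, 202.80121759],
       [  0.        ,   0.        ,   1.        ]]), 'view': array([[ 7.15283128e-01,  6.98611403e-01,  1.76678883e-02,
        -3.90943940e+02],
       [-5.08121240e-01,  5.02557664e-01,  6.99463080e-01,
         2.244656
[... 543 characters left out ...]
 [-1.24968170e-01, -6.04945449e-01,  7.86399364e-01,
        -1.15593781e+03],
       [ 0.00000000e+00,  0.00000000e+00,  0.00000000e+00,
         1.00000000e+00]])}
wrist {'camera_matrix': array([[351.7268873 ,   0.        , 319.85532011],
       [  0.        , 351.7268873 , 199.66789942],
       [  0.        ,   0.        ,   1.        ]]), 'T_tool_cam': array([[ 1.12633757e-03,  9.65722010e-01,  2.59576061e-01,
         7.23307570e+01],
       [ 9.99998708e-01, -1.38541924e-03,  8.15151212e-04,
         7.13545773e-01],
       [ 1.14683114e-03,  2.59574807e-01, -9.65722322e-01,
        -1.91086380e+02],
       [ 0.00000000e+00,  0.00000000e+00,  0.00000000e+00,
         1.00000000e+00]])}
```

View pics/scene0.png

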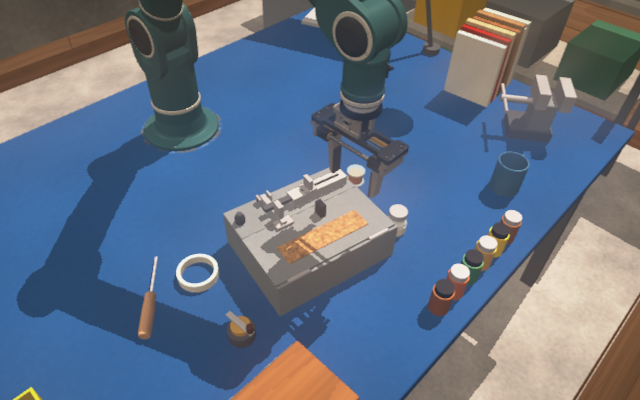

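View pics/side0.png

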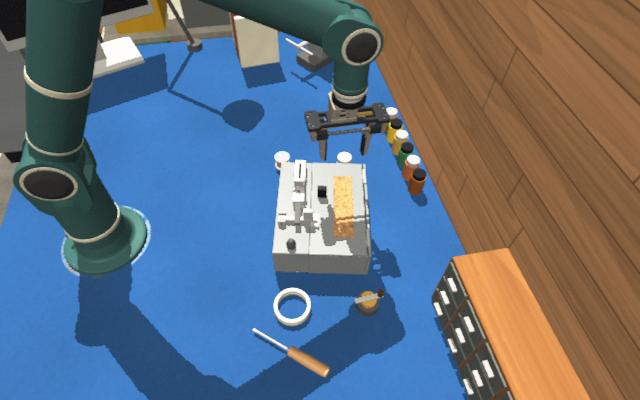

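View pics/wrist0.png

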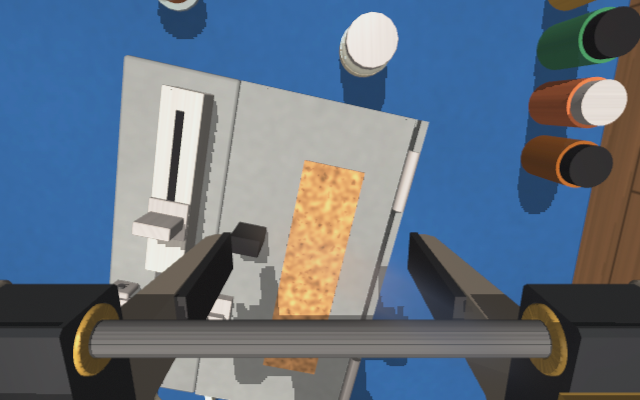

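```bash
cat >> h.py <<'E'
from scipy.spatial.transform import Rotation as R
def w2c(n,p=None,q=None):
    c=env.calibration(n);K=c['camera_matrix']
    if n=='wrist':
        T=np.eye(4);T[:3,:3]=R.from_quat(q).as_matrix();T[:3,3]=p
        V=np.linalg.inv(T@c['T_tool_cam'])
    else: V=c['view']
    return K,V
def ray(K,V,u,v):
    d=np.array([(u-K[0,2])/K[0,0],-(v-K[1,2])/K[1,1],-1.])
    Vi=np.linalg.inv(V); return Vi[:3,3],Vi[:3,:3]@d
def pt(n,tag,u,v,z=None):
    f=np.load(f'pics/{tag}.npz');K,V=w2c(n,f['p'],f['q'])
    o,d=ray(K,V,u,v)
    if z is not None: return o+d*(z-o[2])/d[2]
    return o+d*float(np.median(f['d'][int(v)-1:int(v)+2,int(u)-1:int(u)+2]))
def cloud(n,tag):
    f=np.load(f'pics/{tag}.npz');K,V=w2c(n,f['p'],f['q'])
    vv,uu=np.mgrid[0:400,0:640]; D=f['d'].astype(float)
    P=np.stack([(uu-K[0,2])/K[0,0]*D,-(vv-K[1,2])/K[1,1]*D,-D],-1)
    Vi=np.linalg.inv(V); W=P@Vi[:3,:3].T+Vi[:3,3]; W[D<=0]=np.nan
    return W,f['im']
def tri(obs):
    A=np.zeros((3,3));b=np.zeros(3)
    for n,tag,u,v in obs:
        f=np.load(f'pics/{tag}.npz');K,V=w2c(n,f['p'],f['q']);o,d=ray(K,V,u,v);d/=np.linalg.norm(d)
        M=np.eye(3)-np.outer(d,d);A+=M;b+=M@o
    x=np.linalg.solve(A,b)
    e=[]
    for n,tag,u,v in obs:
        f=np.load(f'pics/{tag}.npz');K,V=w2c(n,f['p'],f['q']);o,d=ray(K,V,u,v);d/=np.linalg.norm(d)
        e.append(np.linalg.norm((np.eye(3)-np.outer(d,d))@(x-o)))
    return x,e
def topdown(W,im,x0,x1,y0,y1,zmin,fn,s=3):
    o=np.zeros((int((y1-y0)*s),int((x1-x0)*s),3),np.uint8)
    m=np.isfinite(W[...,0])&(W[...,2]>zmin);P=W[m];C=im[m];k=np.argsort(P[:,2]);P=P[k];C=C[k]
    i=((y1-P[:,1])*s).astype(int);j=((P[:,0]-x0)*s).astype(int)
    g=(i>=0)&(j>=0)&(i<o.shape[0]-1)&(j<o.shape[1]-1)
    for a in (0,1):
        for b in (0,1): o[i[g]+a,j[g]+b]=C[g]
    cv2.imwrite(fn,o[:,:,::-1])
E
python3 - <<'E'
from h import *
for u,v in [(127,60),(236,83),(425,124),(165,375)]: print(u,v,pt('wrist','wrist0',u,v),pt('wrist','wrist0',u,v,100))
print('fin',pt('wrist','wrist0',158,221),'lidgrip',pt('wrist','wrist0',250,234))
# lid top rect from scene depth
W,im=cloud('scene','scene0')
m=(np.abs(W[...,2]-100)<4)&(W[...,0]>450)&(W[...,0]<1000)&(abs(W[...,1])<350)
P=W[m][:,:2].astype(np.float32);print(len(P),np.median(W[m][:,2]),cv2.minAreaRect(P))
W2,im2=cloud('side','side0')
m=(np.abs(W2[...,2]-100)<4)&(W2[...,0]>450)&(W2[...,0]<1000)&(abs(W2[...,1])<350)
P=W2[m][:,:2].astype(np.float32);print(len(P),np.median(W2[m][:,2]),cv2.minAreaRect(P))
E
```

```text
127 60 [504.10489489 104.98149693 100.79145137] [503.69606241 105.07289303 100.        ]
236 83 [585.18126879  88.60615751  99.76489836] [585.23524255  88.59264493 100.        ]
425 124 [732.88874992  57.90146491  99.63971624] [732.78436293  57.91965231 100.        ]
165 375 [599.98394646 -12.46190793 288.70937021] [ 500.14681006 -180.02768678  100.        ]
fin [535.066914    -7.26696344 147.3818918 ] lidgrip [594.89568871 -25.7352176  124.05015993]
9045 100.48180970371425 ((587.6751098632812, -63.65301513671875), (302.128662109375, 242.59323120117188), 78.1100082397461)
6518 101.0442513793717 ((654.4600830078125, -117.54623413085938), (385.9737243652344, 398.8044128417969), 78.0958251953125)
```

Request:
jog_arm --linear '[[-30,-20,30],[-30,-20,30],[-30,-20,30],[0,-20,20],[0,0,0],[0,0,0]]' --rotation '[[0,0,0],[0,0,0],[0,0,0],[0,0,0],[0,0,0],[0,0,0]]' --hand '[-1,-1,-1,-1,-1,-1]'

```text
time: 0.65
tool_pos: [570.4, -74.5, 295.1]
ee_rot: [0.708, 0.706, 0.001, 0.001]
force: [-0.1, 1.1, -0.7]
grip_width: 91.6
```

```bash
python3 - <<'E'
from h import *
im,d,s=grab('wrist','wrist1'); print(s['tool_pos'],s['joint_positions'])
E
```

```text
[570.4239649  -74.5100761  295.06629987] [ 0.06067832  0.2525629   0.01338538  1.67378853 -0.00348344  1.21244208
  0.07225915]
```

View pics/wrist1.png

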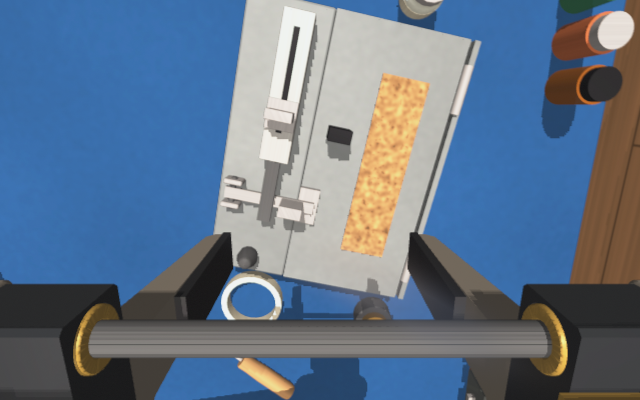

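```bash
python3 - <<'E'
from h import *
f=np.load('pics/wrist1.npz');c=f['im'][60:280,210:370]
cv2.imwrite('pics/w1z.png',cv2.resize(c,None,fx=2.7,fy=2.7,interpolation=cv2.INTER_CUBIC)[:,:,::-1][:600])
f=np.load('pics/scene0.npz');c=f['im'][150:260,220:380]
cv2.imwrite('pics/s0z.png',cv2.resize(c,None,fx=5,fy=5,interpolation=cv2.INTER_CUBIC)[:,:,::-1])
E
```

```text
(no output)
```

View pics/w1z.png

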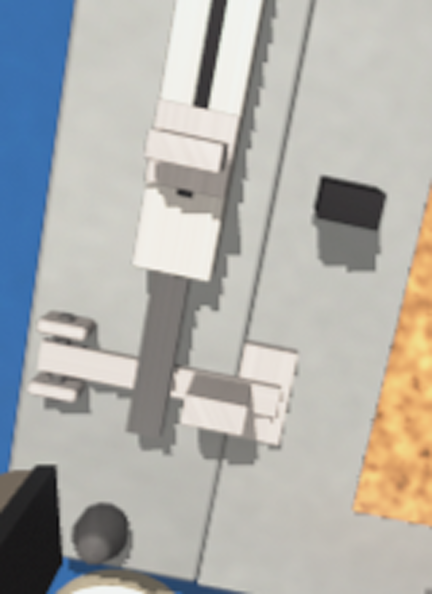

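View pics/s0z.png

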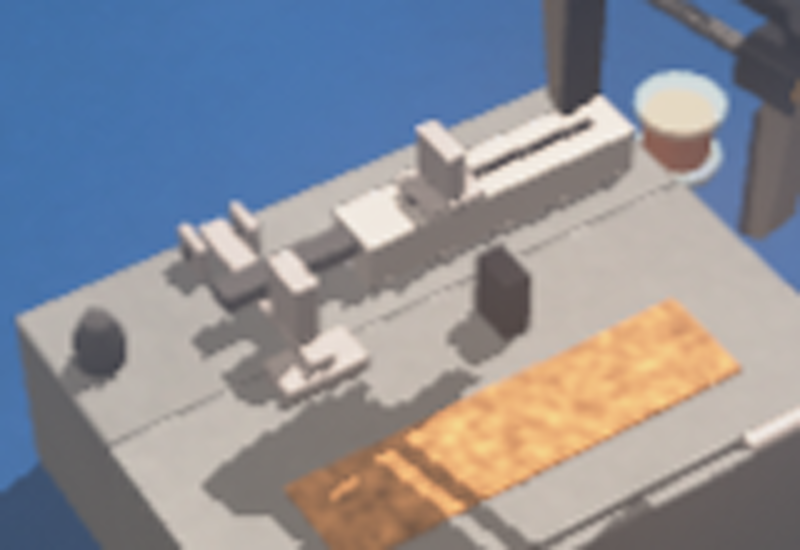

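```bash
python3 - <<'E'
from h import *
W1,im1=cloud('wrist','wrist1'); Ws,ims=cloud('scene','scene0')
a=[]
for W in (W1,Ws):
    z=W[...,2];print('bench/case z',np.nanmedian(z[(abs(z)<15)]),)
# case pose fit from wrist1
W=W1
m=(np.abs(W[...,2]-100)<4)&(W[...,0]>430)&(W[...,0]<800)
P=W[m];print(len(P),np.median(P[:,2]),cv2.minAreaRect(P[:,:2].astype(np.float32)))
yaw=np.deg2rad(-11.8);c=np.array([587.7,-63.7])
Rz=np.array([[np.cos(yaw),-np.sin(yaw)],[np.sin(yaw),np.cos(yaw)]])
for nm,W in (('wrist1',W1),('scene0',Ws),('side0',cloud('side','side0')[0])):
    L=(W[...,:2]-c)@Rz  # to case frame
    z=W[...,2]
    print(nm)
    def rep(t,x0,x1,y0,y1,z0,z1):
        m=(L[...,0]>x0)&(L[...,0]<x1)&(L[...,1]>y0)&(L[...,1]<y1)&(z>z0)&(z<z1)
        if m.sum()<3: print(t,m.sum());return
        Q=L[m];print(t,m.sum(),'x',np.percentile(Q[:,0],[2,98]).round(1),'y',np.percentile(Q[:,1],[2,98]).round(1),'z',np.percentile(z[m],[10,50,98]).round(1))
    rep('tabfin top',-115,-30,-10,120,151,162)
    rep('tabfin all',-115,-30,-10,120,134,162)
    rep('guide top',-115,-30,-10,145,123,128.5)
    rep('leverfin top',-115,30,-110,-20,142,155)
    rep('leverfin all',-115,30,-110,-20,122,155)
    rep('lever bar',-115,-65,-110,-20,112,117)
    rep('lidblk top',-20,40,0,60,130,140)
    rep('lidblk all',-20,40,0,60,106,140)
    rep('sinker',-120,-60,-145,-90,108,140)
E
```

```text
bench/case z 0.24885404492380303
bench/case z 0.09895735475288348
48666 100.37260390000867 ((586.4500732421875, -61.59608459472656), (300.661376953125, 240.6282501220703), 77.92723846435547)
wrist1
tabfin top 323 x [-76.7 -51.9] y [34.9 44.6] z [155.  156.1 157.8]
tabfin all 352 x [-76.7 -51.5] y [34.9 44.7] z [154.1 156.1 157.8]
guide top 3852 x [-78.7 -49.8] y [ -5.8 134.9] z [125.3 126.3 128. ]
leverfin top 306 x [-49.3 -26.4] y [-58.5 -46.8] z [146.2 148.1 149.5]
leverfin all 1090 x [-71.4 -27.2] y [-72.8 -21.7] z [123.5 124.9 149.1]
lever bar 492 x [-111.4  -74. ] y [-63.  -36.3] z [113.9 115.2 116.7]
lidblk top 351 x [-15.2   7.9] y [25.2 38.7] z [133.  134.1 135.7]
lidblk all 388 x [-15.6   7.8] y [25.2 38.9] z [130.8 134.  135.6]
sinker 337 x [-86.5 -66.3] y [-132.  -115.9] z [112.9 121.1 129.3]
scene0
tabfin top 48 x [-75.5 -50.1] y [32.6 41.6] z [153.  155.2 158.7]
tabfin all 107 x [-75.6 -49.4] y [31.8 41.7] z [137.  150.2 157.8]
guide top 482 x [-78.1 -47.5] y [ -7.9 132.1] z [124.  125.8 128.3]
leverfin top 65 x [-47.6 -23.6] y [-61.4 -48.7] z [144.  147.6 151.1]
leverfi
[... 242 characters left out ...]
] z [109.9 128.1 136.8]
sinker 100 x [-81.3 -64. ] y [-139.9 -120.3] z [111.3 119.3 129. ]
side0
tabfin top 41 x [-78.4 -55. ] y [33.1 44.3] z [153.8 156.  160.1]
tabfin all 86 x [-78.5 -52.8] y [32.4 43.8] z [137.8 149.8 159.5]
guide top 281 x [-80. -51.] y [ -6.9 134.6] z [124.8 126.6 128.4]
leverfin top 54 x [-49.5 -27.5] y [-60.5 -46.9] z [144.7 148.3 151. ]
leverfin all 199 x [-101.7  -29.4] y [-74.1 -22.7] z [123.1 126.4 150.3]
lever bar 79 x [-113.  -75.] y [-69.6 -42. ] z [113.1 115.1 116.9]
lidblk top 44 x [-16.   5.] y [21.7 36.7] z [132.5 134.4 138. ]
lidblk all 99 x [-15.9  35.1] y [ 9.1 36.6] z [107.  127.6 138. ]
sinker 76 x [-88.2 -68.6] y [-138.9 -122.3] z [112.4 121.1 130.5]
```

Request:
jog_arm --linear '[[-5,8,-10],[-5,8,-10],[-5,8,-10],[-5,8,-10],[-5,8,-10],[-5,8,-10],[-4,7,-10],[-3,5,-10]]' --rotation '[[0,0,7],[0,0,7],[0,0,7],[0,0,7],[0,0,7],[0,0,7],[0,0,7],[0,0,7]]' --hand '[-0.1,-0.1,-0.1,-0.1,-0.1,-0.1,-0.1,-0.1]' --grip_force 25

```text
time: 1.37
tool_pos: [531.8, -10.8, 211.4]
ee_rot: [0.288, 0.958, 0.0, -0.002]
force: [0.3, -0.5, -0.5]
grip_width: 50.5
```

Request:
jog_arm --linear '[[0,0,-10],[0,0,-4],[0,0,0],[0,0,0],[0,0,0]]' --rotation '[[0,0,7],[0,0,7],[0,0,7],[0,0,1],[0,0,0]]' --hand '[-0.1,-0.1,-0.1,-0.1,-0.1]'

```text
time: 1.78
tool_pos: [532.5, -12.2, 198.4]
ee_rot: [0.105, 0.994, 0.0, -0.001]
force: [0.5, -0.2, -0.3]
grip_width: 50.2
```

```bash
python3 - <<'E'
from h import *
im,d,s=grab('wrist','wrist2'); print(s['tool_pos'],s['joint_positions'],s['force'],s['grip_width'],R.from_quat(s['ee_rot']).as_matrix().round(3))
grab('side','side2')
W,im=cloud('wrist','wrist2')
yaw=np.deg2rad(-11.8);c=np.array([587.7,-63.7])
Rz=np.array([[np.cos(yaw),-np.sin(yaw)],[np.sin(yaw),np.cos(yaw)]])
L=(W[...,:2]-c)@Rz;z=W[...,2]
m=(L[...,0]>-90)&(L[...,0]<-40)&(L[...,1]>10)&(L[...,1]<70)&(z>153)&(z<159)
print(m.sum(),np.percentile(L[m],[2,98],axis=0),(s['tool_pos'][:2]-c)@Rz)
E
```

```text
[532.45414846 -12.20873078 198.42126273] [ 0.14620876  0.28119461 -0.22046806  1.87216866  0.07104029  0.99833475
  1.25608507] [ 0.46631502 -0.16977991 -0.26161094] 50.20988818144615 [[-0.978  0.209 -0.003]
 [ 0.209  0.978  0.001]
 [ 0.003  0.    -1.   ]]
536 [[-77.09899904  34.54400311]
 [-51.75983568  44.32178494]] [-64.6081237   39.10556572]
```

View pics/wrist2.png

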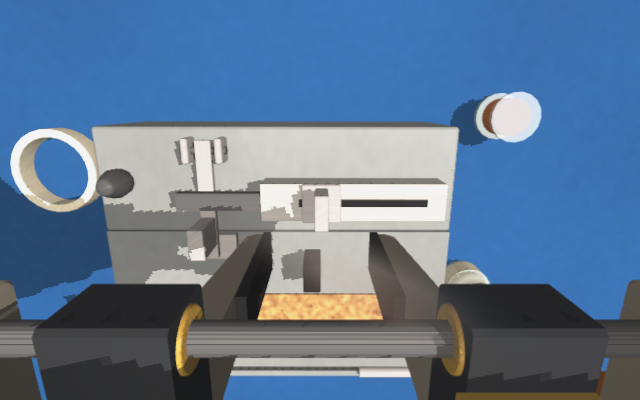

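The fin (322,205) sits midway between the fingers; the lever and sinker lie clear to the left. I'll descend and pinch it.

Request:
jog_arm --linear '[[0,0,-16],[0,0,-16],[0,0,-12],[0,0,-4],[0,0,0],[0,0,0]]' --rotation '[[0,0,0],[0,0,0],[0,0,0],[0,0,0],[0,0,0],[0,0,0]]' --hand '[-0.1,-0.1,-0.1,-0.1,0.4,0.5]' --grip_force 15

```text
time: 2.38
tool_pos: [533.3, -13.1, 152.2]
ee_rot: [0.105, 0.994, 0.0, 0.0]
force: [0.3, 0.3, -0.0]
grip_width: 39.4
```

Request:
jog_arm --linear '[[0,0,0],[0,0,0],[0,0,0],[0,0,0],[0,0,0],[0,0,0]]' --rotation '[[0,0,0],[0,0,0],[0,0,0],[0,0,0],[0,0,0],[0,0,0]]' --hand '[0.6,0.7,0.8,0.9,0.9,0.9]'

```text
time: 2.88
tool_pos: [533.1, -13.4, 152.0]
ee_rot: [0.105, 0.995, 0.0, 0.0]
force: [-0.0, -0.3, -0.8]
grip_width: 4.5
```

```bash
python3 - <<'E'
from h import *
for n in ('wrist','side','scene'): im,d,s=grab(n,n+'3')
a=np.load('pics/wrist3.npz')['im'][120:320,200:440];cv2.imwrite('pics/z3w.png',cv2.resize(a,None,fx=3,fy=3)[:,:,::-1])
a=np.load('pics/side3.npz')['im'][80:260,230:400];b=np.load('pics/scene3.npz')['im'][100:280,220:390]
cv2.imwrite('pics/z3s.png',cv2.resize(np.hstack([a,b]),None,fx=2.3,fy=2.3)[:,:,::-1])
E
```

```text
(no output)
```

View pics/z3w.png

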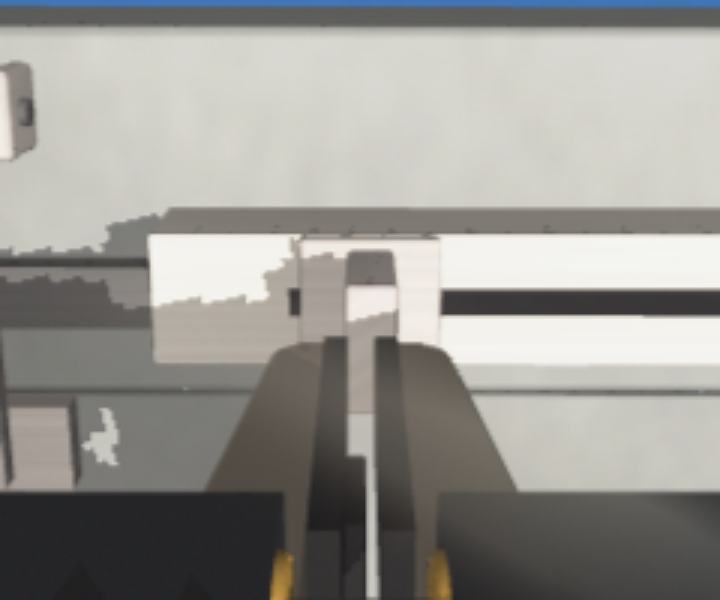

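View pics/z3s.png

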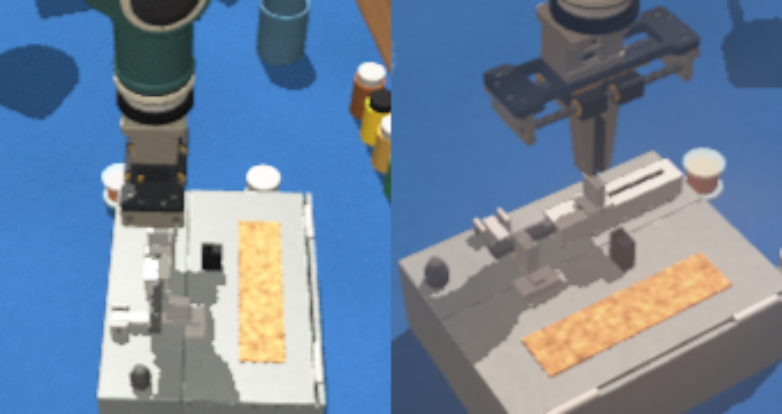

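```bash
python3 - <<'E'
from h import *
f=np.load('pics/wrist3.npz');print(f['p'])
for n in ('wrist','scene','side'):
    W,im=cloud(n,n+'3')
    m=(np.hypot(W[...,0]-533,W[...,1]+13)<45)&(W[...,2]>128)&(W[...,2]<230)
    z=W[m][:,2];h=np.histogram(z,np.arange(128,232,4));print(n,dict(zip(h[1].astype(int),h[0])))
W,im=cloud('wrist','wrist3')
for u,v in [(305,235),(322,235),(330,235),(300,250),(340,250),(322,250),(322,222),(322,210)]: print(u,v,W[v,u].round(1))
W,im=cloud('scene','scene3')
for u,v in [(308,165),(308,170),(308,174),(309,178),(309,184)]: print(u,v,W[v,u].round(1),im[v,u])
E
```

```text
[533.14745438 -13.38862427 152.0221247 ]
wrist {np.int64(128): np.int64(1132), np.int64(132): np.int64(28), np.int64(136): np.int64(28), np.int64(140): np.int64(31), np.int64(144): np.int64(36), np.int64(148): np.int64(32), np.int64(152): np.int64(232), np.int64(156): np.int64(338), np.int64(160): np.int64(0), np.int64(164): np.int64(0), np.int64(168): np.int64(2), np.int64(172): np.int64(114), np.int64(176): np.int64(136), np.int64(180): np.int64(153), np.int64(184): np.int64(150), np.int64(188): np.int64(181), np.int64(192): np.int64(190), np.int64(196): np.int64(233), np.int64(200): np.int64(236), np.int64(204): np.int64(324), np.int64(208): np.int64(323), np.int64(212): np.int64(331), np.int64(216): np.int64(366), np.int64(220): np.int64(403), np.int64(224): np.int64(447)}
scene {np.int64(128): np.int64(95), np.int64(132): np.int64(17), np.int64(136): np.int64(17), np.int64(140): np.int64(11), np.int64(144): np.int64(15), np.int64(148): np.int64(11), np.int64(152): np.int64(21), np.int64(156): np.int64(16), np.int64(160): np.int64(0), np.int64(164): np.int64(0), np.int64(168): np
[... 852 characters left out ...]
nt64(188): np.int64(0), np.int64(192): np.int64(0), np.int64(196): np.int64(0), np.int64(200): np.int64(0), np.int64(204): np.int64(0), np.int64(208): np.int64(0), np.int64(212): np.int64(0), np.int64(216): np.int64(0), np.int64(220): np.int64(0), np.int64(224): np.int64(0)}
305 235 [523.3 -19.5 174.4]
322 235 [532.3 -12.5 155.1]
330 235 [525.   -7.  176.8]
300 250 [522.7 -20.9 194.3]
340 250 [526.1  -3.1 195.2]
322 250 [540.9 -14.3 155.9]
322 222 [524.  -10.7 157.1]
322 210 [520.2  -9.9 146.8]
308 165 [542.3 -21.7 202.9] [73 69 73]
308 170 [543.5 -22.8 190.2] [69 66 71]
308 174 [542.4 -21.5 177.1] [69 66 71]
309 178 [537.6 -13.3 156.9] [153 141 137]
309 184 [544.3 -20.  147.8] [122 113 111]
```

```bash
python3 - <<'E'
from h import *
def tips(n,t):
    f=np.load(f'pics/{t}.npz');p=f['p'];W,im=cloud(n,t)
    Rm=R.from_quat(f['q']).as_matrix();T=(W-p)@Rm
    dark=im.max(-1)<130
    m=(abs(T[...,0])<18)&(abs(T[...,1])<75)&(T[...,2]<25)&(T[...,2]>-60)&(W[...,2]>158)
    Q=T[m]
    print(t,p.round(1),len(Q),'tool z max',np.sort(Q[:,2])[-8:].round(1),'y',np.percentile(Q[:,1],[2,98]).round(1),'x',np.percentile(Q[:,0],[2,98]).round(1))
for n,t in [('wrist','wrist0'),('scene','scene0'),('side','side0'),('wrist','wrist2'),('side','side2'),('wrist','wrist1'),('wrist','wrist3'),('scene','scene3')]: tips(n,t)
print(env.sense())
E
```

```text
wrist0 [ 6.494e+02 -1.000e-01  1.930e+02] 3910 tool z max [-20.4 -20.3 -20.3 -20.1 -20.1 -19.9 -19.8 -19.3] y [-59.   57.5] x [-10.    9.9]
scene0 [ 6.494e+02 -1.000e-01  1.930e+02] 308 tool z max [-22.  -21.8 -21.8 -21.7 -21.5 -20.7 -20.5 -19.7] y [-57.7  61.7] x [-13.7   7.3]
side0 [ 6.494e+02 -1.000e-01  1.930e+02] 149 tool z max [-24.6 -24.4 -24.3 -23.9 -23.7 -22.4 -22.1 -21.7] y [-61.6  58.1] x [-12.3   7.6]
wrist2 [532.5 -12.2 198.4] 2998 tool z max [-20.8 -20.7 -20.7 -20.6 -20.6 -20.4 -20.2 -19.9] y [-38.8  37.5] x [-9.5  9.9]
side2 [532.7 -12.5 198.8] 72 tool z max [-29.2 -29.1 -28.1 -27.8 -27.  -26.4 -25.1 -24.7] y [-42.6 -28.8] x [-9.1  9.7]
wrist1 [570.4 -74.5 295.1] 3916 tool z max [-20.5 -20.4 -20.4 -20.4 -20.2 -20.2 -20.2 -19.7] y [-58.9  57.6] x [-9.9  9.9]
wrist3 [533.1 -13.4 152. ] 2043 tool z max [-20.6 -20.5 -20.5 -20.4 -20.4 -20.2 -19.8 -19.8] y [-16.4  15.1] x [-6.   9.9]
scene3 [533.  -13.4 151.9] 217 tool z max [-22.4 -22.3 -22.  -21.2 -21.  -18.8  -7.   -6.3] y [-20.6  13.2] x [-12.2   7.1]
{'time': 3.0333, 'joint_positions': array([ 0.1399702 ,  0.33623148, -0.21420476,  1.91726399,  0.08982801,
        0.89717602,  1.2425377 ]), 'joint_velocities': array([-0.00083997,  0.00196839, -0.00084624, -0.000883  ,  0.00022345,
       -0.00141436, -0.00300961]), 'tau': array([ 1.17568667e-03, -4.12829661e+01, -1.71386931e+00, -2.15849715e+01,
        1.10063949e-03,  7.76097947e-02, -3.11231852e-04]), 'tool_pos': array([533.03696654, -13.36654861, 151.85938422]), 'ee_rot': array([1.04586996e-01, 9.94515741e-01, 1.28747977e-05, 1.17392322e-05]), 'force': array([-0.77074489, -0.77899462, -0.14483058]), 'wrist_torque': array([ 0.0609475 , -0.07499418,  0.02209191]), 'grip_width': 4.181302106978087}
```

The two independent cameras agree that the fingertips sit about 20 mm *behind* the reported TCP, not the 17 mm ahead that the text gives. So the fingers closed above the fin, touching nothing. I'll reopen and work with this measured offset: tip z = reported z + 20, grasp point z = reported z + 39.

Request:
jog_arm --linear '[[0,0,0],[0,0,0],[0,0,0],[0,0,0],[0,0,-10],[0,0,-12],[0,0,-10],[0,0,-5]]' --rotation '[[0,0,0],[0,0,0],[0,0,0],[0,0,0],[0,0,0],[0,0,0],[0,0,0],[0,0,0]]' --hand '[0.1,0.1,0.1,0.1,0.1,0.1,0.1,0.1]'

```text
time: 3.7
tool_pos: [531.9, -13.4, 112.9]
ee_rot: [0.105, 0.995, -0.0, -0.001]
force: [-1.2, -0.0, 0.1]
grip_width: 41.4
```

Request:
jog_arm --linear '[[0,0,0],[0,0,0],[0,0,0],[0,0,0],[0,0,0],[0,0,0],[0,0,0],[0,0,0]]' --rotation '[[0,0,0],[0,0,0],[0,0,0],[0,0,0],[0,0,0],[0,0,0],[0,0,0],[0,0,0]]' --hand '[0.3,0.5,0.6,0.7,0.8,0.9,0.9,0.9]'

```text
time: 4.37
tool_pos: [533.7, -12.5, 115.4]
ee_rot: [0.104, 0.995, 0.001, 0.001]
force: [1.6, 2.5, 1.5]
grip_width: 9.8
```

```bash
python3 - <<'E'
from h import *
for n in ('wrist','scene'): im,d,s=grab(n,n+'4')
print(s['tool_pos'],s['force'],s['grip_width'])
a=np.load('pics/wrist4.npz')['im'][120:320,200:440];b=np.load('pics/scene4.npz')['im'][100:300,220:460]
cv2.imwrite('pics/z4.png',cv2.resize(np.hstack([a,b]),None,fx=1.6,fy=1.6)[:,:,::-1])
E
```

```text
[533.6577022  -12.46032422 115.33855717] [0.4355045  3.8328891  2.35246633] 10.051052629313306
```

View pics/z4.png

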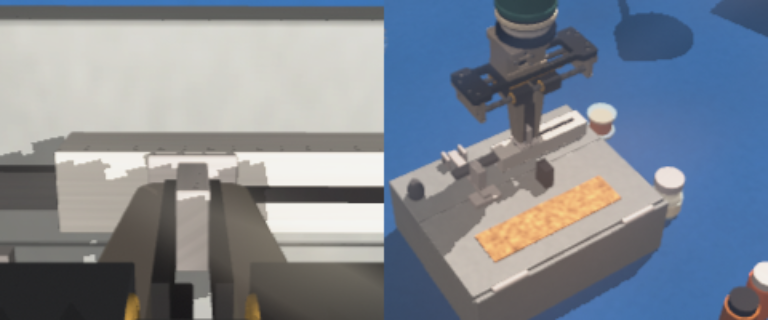

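Width is 10 mm, so the fin is held (the view shows it between the pads). Now I'll slide it gently along the case's +y, (0.206, 0.978).

Request:
jog_arm --linear '[[0.2,1,0],[0.2,1,0],[0.3,1.5,0],[0.3,1.5,0],[0.3,1.5,0],[0.3,1.5,0],[0.2,1,0],[0,0,0]]' --rotation '[[0,0,0],[0,0,0],[0,0,0],[0,0,0],[0,0,0],[0,0,0],[0,0,0],[0,0,0]]' --hand '[0.9,0.9,0.9,0.9,0.9,0.9,0.9,0.9]'

```text
time: 5.13
tool_pos: [534.8, -7.1, 115.3]
ee_rot: [0.105, 0.994, -0.002, 0.0]
force: [-1.6, -3.1, 6.0]
grip_width: 10.0
```

Request:
jog_arm --linear '[[0.1,0.5,0],[0.1,0.5,0],[0,0,0]]' --rotation '[[0,0,0],[0,0,0],[0,0,0]]' --hand '[0.9,0.9,0.9]'

```text
time: 5.38
tool_pos: [535.0, -6.3, 115.3]
ee_rot: [0.105, 0.994, -0.002, 0.0]
force: [-1.0, -3.7, 6.6]
grip_width: 9.8
```

Request:
jog_arm --linear '[[0.2,1,0.5],[0.2,1,0.5],[0.2,1,0],[0.2,1,0],[0,0,0]]' --rotation '[[0,0,0],[0,0,0],[0,0,0],[0,0,0],[0,0,0]]' --hand '[0.9,0.9,0.9,0.9,0.9]'

```text
time: 5.8
tool_pos: [536.0, -1.1, 115.4]
ee_rot: [0.105, 0.994, -0.001, 0.0]
force: [3.3, -3.5, -1.9]
grip_width: 9.9
```

Request:
jog_arm --linear '[[0.2,1,0],[0.2,1,0],[0,0,0]]' --rotation '[[0,0,0],[0,0,0],[0,0,0]]' --hand '[0.9,0.9,0.9]'

```text
time: 6.05
tool_pos: [536.5, 1.1, 115.4]
ee_rot: [0.105, 0.994, -0.001, 0.0]
force: [3.3, -3.9, -3.1]
grip_width: 9.8
```

Request:
jog_arm --linear '[[0.2,1,0],[0.2,1,0],[0,0,0]]' --rotation '[[0,0,0],[0,0,0],[0,0,0]]' --hand '[0.9,0.9,0.9]'

```text
time: 6.3
tool_pos: [536.9, 3.1, 115.4]
ee_rot: [0.105, 0.994, -0.001, 0.0]
force: [2.3, -4.6, -2.5]
grip_width: 9.9
```

Request:
jog_arm --linear '[[0.2,1,0],[0.2,1,0],[0,0,0]]' --rotation '[[0,0,0],[0,0,0],[0,0,0]]' --hand '[0.9,0.9,0.9]'

```text
time: 6.55
tool_pos: [537.4, 5.1, 115.4]
ee_rot: [0.105, 0.994, -0.001, 0.0]
force: [2.6, -4.1, -2.3]
grip_width: 10.0
```

Request:
jog_arm --linear '[[0.2,1,0],[0.2,0.5,0],[0,0,0]]' --rotation '[[0,0,0],[0,0,0],[0,0,0]]' --hand '[0.9,0.9,0.9]'

```text
time: 6.8
tool_pos: [537.7, 6.6, 115.4]
ee_rot: [0.105, 0.994, -0.001, 0.0]
force: [2.7, -4.3, -1.7]
grip_width: 10.0
```

Request:
jog_arm --linear '[[0.2,1,0],[0.1,0.5,0],[0,0,0]]' --rotation '[[0,0,0],[0,0,0],[0,0,0]]' --hand '[0.9,0.9,0.9]'

```text
time: 7.05
tool_pos: [538.0, 8.1, 115.4]
ee_rot: [0.105, 0.994, -0.001, 0.0]
force: [3.4, -4.3, -2.0]
grip_width: 9.9
```

Request:
jog_arm --linear '[[0.2,1,0],[0.1,0.5,0],[0,0,0]]' --rotation '[[0,0,0],[0,0,0],[0,0,0]]' --hand '[0.9,0.9,0.9]'

```text
time: 7.3
tool_pos: [538.3, 9.6, 115.4]
ee_rot: [0.105, 0.994, -0.001, 0.0]
force: [3.2, -4.5, -3.4]
grip_width: 9.8
```

Request:
jog_arm --linear '[[0.2,1,0],[0.1,0.5,0],[0,0,0]]' --rotation '[[0,0,0],[0,0,0],[0,0,0]]' --hand '[0.9,0.9,0.9]'

```text
time: 7.55
tool_pos: [538.6, 11.1, 115.4]
ee_rot: [0.105, 0.994, -0.001, 0.0]
force: [2.4, -3.7, -2.6]
grip_width: 9.8
```

Request:
jog_arm --linear '[[0.2,1,0],[0.1,0.5,0],[0,0,0]]' --rotation '[[0,0,0],[0,0,0],[0,0,0]]' --hand '[0.9,0.9,0.9]'

```text
time: 7.8
tool_pos: [539.0, 12.6, 115.4]
ee_rot: [0.105, 0.994, -0.001, 0.0]
force: [1.7, -4.8, -2.5]
grip_width: 10.1
```

Request:
jog_arm --linear '[[0.2,1,0],[0.1,0.5,0],[0,0,0]]' --rotation '[[0,0,0],[0,0,0],[0,0,0]]' --hand '[0.9,0.9,0.9]'

```text
time: 8.05
tool_pos: [539.3, 14.1, 115.4]
ee_rot: [0.105, 0.994, -0.001, 0.0]
force: [3.3, -5.1, -2.7]
grip_width: 9.7
```

Request:
jog_arm --linear '[[0.2,1,0],[0.1,0.5,0],[0,0,0]]' --rotation '[[0,0,0],[0,0,0],[0,0,0]]' --hand '[0.9,0.9,0.9]'

```text
time: 8.3
tool_pos: [539.6, 15.5, 115.4]
ee_rot: [0.105, 0.994, -0.001, 0.0]
force: [2.4, -4.8, -1.1]
grip_width: 9.9
```

Request:
jog_arm --linear '[[0.2,1,0],[0.1,0.5,0],[0,0,0]]' --rotation '[[0,0,0],[0,0,0],[0,0,0]]' --hand '[0.9,0.9,0.9]'

```text
time: 8.55
tool_pos: [539.9, 17.0, 115.4]
ee_rot: [0.105, 0.994, -0.001, 0.0]
force: [3.0, -5.7, -2.5]
grip_width: 9.9
```

Request:
jog_arm --linear '[[0.2,1,0],[0.1,0.5,0],[0,0,0]]' --rotation '[[0,0,0],[0,0,0],[0,0,0]]' --hand '[0.9,0.9,0.9]'

```text
time: 8.8
tool_pos: [540.1, 18.1, 115.4]
ee_rot: [0.105, 0.994, -0.001, 0.0]
force: [2.7, -5.0, -1.8]
grip_width: 10.0
```

Request:
jog_arm --linear '[[0.1,0.5,0],[0,0,0]]' --rotation '[[0,0,0],[0,0,0]]' --hand '[0.9,0.9]'

```text
time: 8.97
tool_pos: [540.1, 18.1, 115.4]
ee_rot: [0.105, 0.994, -0.001, 0.0]
force: [2.4, -6.5, -1.9]
grip_width: 9.7
```

Request:
jog_arm --linear '[[0.1,0.5,0],[0,0,0]]' --rotation '[[0,0,0],[0,0,0]]' --hand '[0.9,0.9]'

```text
time: 9.13
tool_pos: [540.1, 18.1, 115.4]
ee_rot: [0.105, 0.994, -0.002, 0.0]
force: [1.8, -7.5, -0.3]
grip_width: 9.8
```

The position has stalled at y=18.1 while the force rises from 5 to 7.5 N, which is the stop, after about 31 mm of travel. I'll ease off, release and rise.

Request:
jog_arm --linear '[[-0.3,-1.5,0],[0,0,0],[0,0,0],[0,0,0],[0,0,0],[0,0,0],[0,0,15],[0,0,30]]' --rotation '[[0,0,0],[0,0,0],[0,0,0],[0,0,0],[0,0,0],[0,0,0],[0,0,0],[0,0,0]]' --hand '[0.9,0.9,0.1,0.1,0.1,0.1,0.1,0.1]'

```text
time: 9.8
tool_pos: [536.8, 19.9, 158.2]
ee_rot: [0.104, 0.995, -0.0, -0.004]
force: [0.8, -0.4, -0.8]
grip_width: 41.1
```

Request:
jog_arm --linear '[[0,-20,25],[0,-20,25],[0,-20,20],[0,-20,10],[0,0,0],[0,0,0]]' --rotation '[[0,0,0],[0,0,0],[0,0,0],[0,0,0],[0,0,0],[0,0,0]]' --hand '[0.1,0.1,0.1,0.1,0.1,0.1]'

```text
time: 10.3
tool_pos: [539.8, -60.8, 241.2]
ee_rot: [0.106, 0.994, 0.0, 0.0]
force: [-0.3, 0.8, 0.0]
grip_width: 41.5
```

```bash
python3 - <<'E'
from h import *
im,d,s=grab('wrist','wrist5');print(s['tool_pos'],s['force'])
W,im=cloud('wrist','wrist5')
yaw=np.deg2rad(-11.9);c=np.array([587.7,-63.7])
Rz=np.array([[np.cos(yaw),-np.sin(yaw)],[np.sin(yaw),np.cos(yaw)]])
L=(W[...,:2]-c)@Rz;z=W[...,2]
for t,x0,x1,y0,y1,z0,z1 in [('tab',-90,-40,10,120,153,160),('leverfin',-60,-10,-80,-30,143,153),('tongue',-90,-60,-90,-20,119,130),('keeper',-30,-15,-90,-10,104,135),('bar',-115,-65,-75,-30,111,119),('lidblk',-20,20,10,50,131,138)]:
    m=(L[...,0]>x0)&(L[...,0]<x1)&(L[...,1]>y0)&(L[...,1]<y1)&(z>z0)&(z<z1)
    print(t,m.sum(), *( (np.percentile(L[m],[2,98],axis=0).T.round(1).tolist(),np.percentile(z[m],[5,50,95]).round(1)) if m.sum()>2 else ()))
print((s['tool_pos'][:2]-c)@Rz)
P=lambda x,y:(c+Rz@[x,y]).round(1)
print('leverfin w',P(-37.3,-53.8),'lidblk w',P(-3,30.5))
E
```

```text
[539.76764128 -60.80177775 241.21290104] [-0.27018043  0.84424721  0.02970168]
tab 417 [[-77.0, -51.9], [64.3, 73.9]] [154.7 156.2 157.2]
leverfin 416 [[-49.6, -26.6], [-59.2, -47.4]] [145.7 148.  149.2]
tongue 374 [[-71.7, -60.7], [-44.4, -20.6]] [122.5 124.1 125.4]
keeper 392 [[-29.6, -15.4], [-72.9, -33.5]] [106.7 108.2 115.6]
bar 934 [[-111.6, -66.4], [-67.2, -37.1]] [113.7 115.2 118.4]
lidblk 201 [[-15.5, 7.1], [24.4, 37.6]] [132.1 134.  135.2]
[-47.49986924  -7.04791647]
leverfin w [ 540.1 -108.7] lidblk w [591.1 -33.2]
```

View pics/wrist5.png

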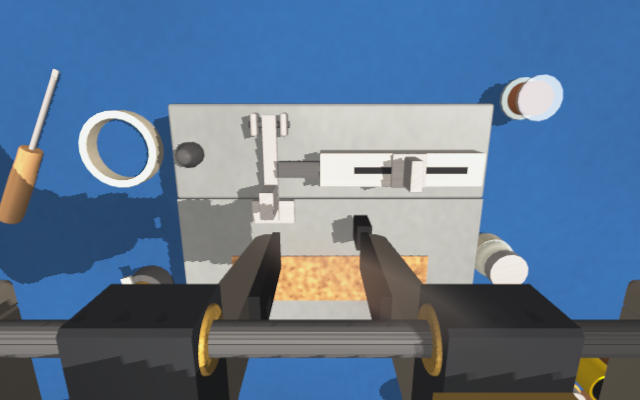

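The picture shows the tongue's end at about (278,170), clear of the lever bar (268,150), and the fin at (410,172), about 30 mm from its start. Next I'll go to the lever fin (268,205), and look from above before descending.

Request:
jog_arm --linear '[[0,-20,-20],[0,-18,-25],[0.3,-10,-30],[0,0,-10],[0,0,0],[0,0,0]]' --rotation '[[0,0,0],[0,0,0],[0,0,0],[0,0,0],[0,0,0],[0,0,0]]' --hand '[0.1,0.1,0.1,0.1,0.1,0.1]'

```text
time: 10.85
tool_pos: [540.0, -106.1, 155.5]
ee_rot: [0.103, 0.995, 0.001, -0.001]
force: [0.1, -0.5, 0.7]
grip_width: 41.5
```

```bash
python3 - <<'E'
from h import *
im,d,s=grab('wrist','wrist6');print(s['tool_pos'],s['force'])
W,im=cloud('wrist','wrist6')
yaw=np.deg2rad(-11.9);c=np.array([587.7,-63.7])
Rz=np.array([[np.cos(yaw),-np.sin(yaw)],[np.sin(yaw),np.cos(yaw)]])
L=(W[...,:2]-c)@Rz;z=W[...,2]
for t,x0,x1,y0,y1,z0,z1 in [('leverfin',-60,-10,-80,-30,143,153)]:
    m=(L[...,0]>x0)&(L[...,0]<x1)&(L[...,1]>y0)&(L[...,1]<y1)&(z>z0)&(z<z1)
    print(t,m.sum(), *( (np.percentile(L[m],[2,98],axis=0).T.round(1).tolist(),np.percentile(z[m],[5,50,95]).round(1)) if m.sum()>2 else ()))
print((s['tool_pos'][:2]-c)@Rz)
E
```

```text
[ 539.98897541 -106.13602932  155.51765627] [ 0.12505356 -0.48775724  0.69200404]
leverfin 797 [[-49.6, -26.3], [-58.9, -47.5]] [146.3 148.  149.1]
[-37.9351794  -51.36224894]
```

View pics/wrist6.png

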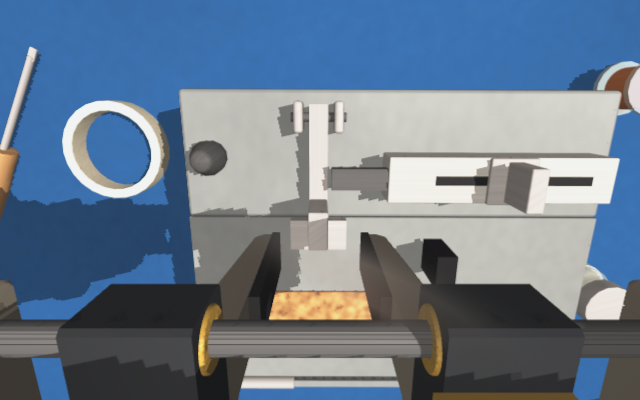

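The lever fin (318,230) is between the fingers and the tongue's end clears the bar. Now a 2 mm correction, then descend and grip.

Request:
jog_arm --linear '[[-0.4,-2,-15],[0,0,-18],[0,0,-14],[0,0,-7],[0,0,0],[0,0,0],[0,0,0],[0,0,0]]' --rotation '[[0,0,0],[0,0,0],[0,0,0],[0,0,0],[0,0,0],[0,0,0],[0,0,0],[0,0,0]]' --hand '[0.1,0.1,0.1,0.1,0.3,0.5,0.6,0.7]' --grip_force 15

```text
time: 11.57
tool_pos: [540.6, -110.2, 103.1]
ee_rot: [0.105, 0.995, 0.0, 0.001]
force: [1.6, 4.6, 1.9]
grip_width: 16.8
```

Request:
jog_arm --linear '[[0,0,0],[0,0,0],[0,0,0],[0,0,0]]' --rotation '[[0,0,0],[0,0,0],[0,0,0],[0,0,0]]' --hand '[0.8,0.9,0.9,0.9]'

```text
time: 11.9
tool_pos: [541.1, -107.7, 103.1]
ee_rot: [0.104, 0.995, 0.001, 0.001]
force: [1.0, 5.6, 2.0]
grip_width: 12.0
```

Request:
jog_arm --linear '[[0.3,1.5,1],[-1,0.2,2],[-1,0.2,2],[0,0,0]]' --rotation '[[0,0,0],[0,0,0],[0,0,0],[0,0,0]]' --hand '[0.9,0.9,0.9,0.9]'

```text
time: 12.23
tool_pos: [539.1, -107.3, 107.5]
ee_rot: [0.104, 0.995, 0.001, 0.001]
force: [3.9, 3.5, -2.5]
grip_width: 12.1
```

Request:
jog_arm --linear '[[-2,0.4,3],[-2,0.4,3],[0,0,0]]' --rotation '[[0,0,0],[0,0,0],[0,0,0]]' --hand '[0.9,0.9,0.9]'

```text
time: 12.48
tool_pos: [535.4, -106.5, 113.9]
ee_rot: [0.104, 0.995, 0.001, 0.002]
force: [3.1, 5.3, -0.2]
grip_width: 12.2
```

Request:
jog_arm --linear '[[-3.9,0.8,4.9],[-3.9,0.8,4.9],[-4.7,1,4.1],[-4.7,1,4.1],[-5.3,1.1,3.3],[-5.3,1.1,3.3],[0,0,0]]' --rotation '[[0,0,0],[0,0,0],[0,0,0],[0,0,0],[0,0,0],[0,0,0],[0,0,0]]' --hand '[0.9,0.9,0.9,0.9,0.9,0.9,0.9]'

```text
time: 13.07
tool_pos: [507.9, -100.6, 139.3]
ee_rot: [0.104, 0.995, 0.001, 0.002]
force: [3.3, 4.9, 2.1]
grip_width: 11.9
```

Request:
jog_arm --linear '[[-5.8,1.2,2.2],[-5.8,1.2,2.2],[0,0,0],[0,0,0]]' --rotation '[[0,0,0],[0,0,0],[0,0,0],[0,0,0]]' --hand '[0.9,0.9,0.9,0.9]'

```text
time: 13.4
tool_pos: [497.0, -98.3, 143.9]
ee_rot: [0.104, 0.995, 0.001, 0.003]
force: [2.4, 3.9, 5.0]
grip_width: 11.8
```

```bash
python3 - <<'E'
from h import *
for n in ('side','wrist','scene'): im,d,s=grab(n,n+'7')
print(s['tool_pos'],s['force'],s['grip_width'])
a=np.load('pics/wrist7.npz')['im'][40:300,200:440];b=np.load('pics/scene7.npz')['im'][60:320,180:420]
cv2.imwrite('pics/z7.png',cv2.resize(np.hstack([a,b]),None,fx=1.6,fy=1.6)[:,:,::-1])
E
```

```text
[497.06401053 -98.33131605 143.91951705] [1.92429215 5.1364722  4.98324698] 12.208008859841598
```

View pics/z7.png

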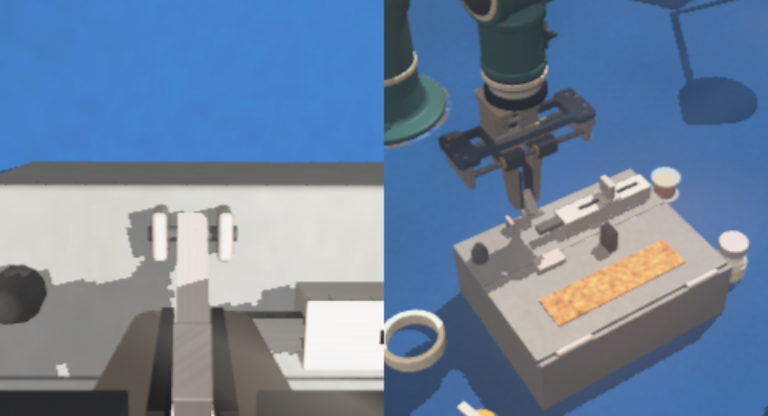

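The lever is following at about 50°. On to upright.

Request:
jog_arm --linear '[[-6,1.3,2.2],[-6,1.3,2.2],[-6.2,1.3,0.5],[-6.2,1.3,0.5],[-6,1.3,-0.5],[-6,1.3,-1],[-6,1.3,-1.5],[0,0,0]]' --rotation '[[0,0,0],[0,0,0],[0,0,0],[0,0,0],[0,0,0],[0,0,0],[0,0,0],[0,0,0]]' --hand '[0.9,0.9,0.9,0.9,0.9,0.9,0.9,0.9]'

```text
time: 14.22
tool_pos: [454.1, -89.1, 146.3]
ee_rot: [0.104, 0.995, 0.001, 0.003]
force: [1.9, 4.8, 6.1]
grip_width: 12.3
```

```bash
python3 - <<'E'
from h import *
for n in ('side','wrist','scene'): im,d,s=grab(n,n+'8')
print(s['tool_pos'],s['force'],s['grip_width'])
a=np.load('pics/wrist8.npz')['im'][40:300,200:440];b=np.load('pics/scene8.npz')['im'][60:320,180:420]
cv2.imwrite('pics/z8.png',cv2.resize(np.hstack([a,b]),None,fx=1.6,fy=1.6)[:,:,::-1])
E
```

```text
[454.05295754 -89.12249925 146.26874267] [0.60152379 5.16985972 6.01778626] 11.696364276174576
```

View pics/z8.png

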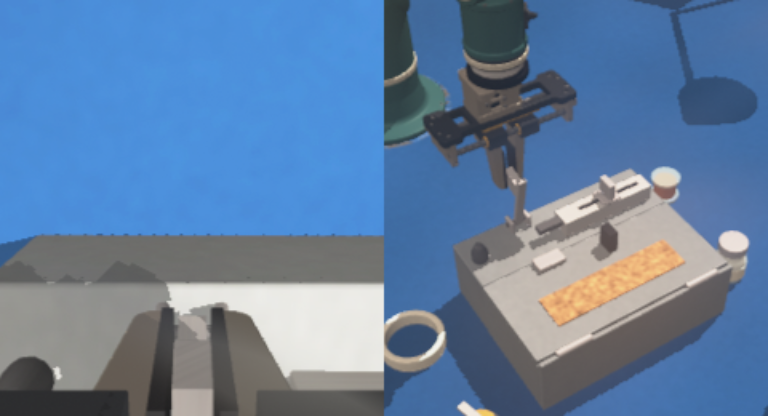

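The lever is upright. Release, rise clear, then go over the lid's grip.

Request:
jog_arm --linear '[[0,0,0],[0,0,0],[0,0,0],[0,0,0],[0,0,15],[0,0,25],[0,0,30],[0,0,0]]' --rotation '[[0,0,0],[0,0,0],[0,0,0],[0,0,0],[0,0,0],[0,0,0],[0,0,0],[0,0,0]]' --hand '[0.1,0.1,0.1,0.1,0.1,0.1,0.1,0.1]'

```text
time: 15.03
tool_pos: [455.1, -91.1, 218.9]
ee_rot: [0.105, 0.994, -0.0, 0.004]
force: [0.6, 0.3, 0.4]
grip_width: 41.1
```

Request:
jog_arm --linear '[[25,10,0],[28,10,0],[28,10,0],[28,10,0],[28,10,-10],[0,6,-20],[0,0,0],[0,0,0]]' --rotation '[[0,0,0],[0,0,0],[0,0,0],[0,0,0],[0,0,0],[0,0,0],[0,0,0],[0,0,0]]' --hand '[0.1,0.1,0.1,0.1,0.1,0.1,0.1,0.1]'

```text
time: 15.7
tool_pos: [587.7, -34.5, 182.6]
ee_rot: [0.104, 0.995, -0.0, -0.002]
force: [-0.4, -0.2, 0.1]
grip_width: 41.6
```

```bash
cat >> h.py <<'E'
yaw=np.deg2rad(-11.9);c0=np.array([587.7,-63.7])
Rz=np.array([[np.cos(yaw),-np.sin(yaw)],[np.sin(yaw),np.cos(yaw)]])
def rep(n,tag,boxes):
    W,im=cloud(n,tag);L=(W[...,:2]-c0)@Rz;z=W[...,2]
    for t,x0,x1,y0,y1,z0,z1 in boxes:
        m=(L[...,0]>x0)&(L[...,0]<x1)&(L[...,1]>y0)&(L[...,1]<y1)&(z>z0)&(z<z1)
        print(tag,t,m.sum(), *( (np.percentile(L[m],[2,98],axis=0).T.round(1).tolist(),np.percentile(z[m],[5,50,95]).round(1)) if m.sum()>2 else ()))
E
python3 - <<'E'
from h import *
for n in ('side','wrist','scene'): im,d,s=grab(n,n+'9')
print(s['tool_pos'],s['force'],s['grip_width'],(s['tool_pos'][:2]-c0)@Rz)
rep('wrist','wrist9',[('lidblk',-25,25,5,55,131,138)])
for n in('side','scene'): rep(n,n+'9',[('lever',-140,-60,-75,-35,135,230)])
a=np.load('pics/wrist9.npz')['im'];b=np.load('pics/scene9.npz')['im'][60:320,180:420]
cv2.imwrite('pics/z9.png',cv2.resize(b,None,fx=2,fy=2)[:,:,::-1])
E
```

```text
[588.74503264 -35.32991235 184.74298712] [-0.6584869  -0.17610774  0.69944139] 41.60452506424119 [-4.82745699 27.97587578]
wrist9 lidblk 633 [[-15.1, 8.0], [24.8, 37.8]] [132.8 134.1 135.1]
side9 lever 193 [[-125.2, -84.3], [-60.6, -47.9]] [147.5 186.9 198. ]
scene9 lever 236 [[-122.1, -81.4], [-61.3, -48.7]] [143.  183.8 198.4]
```

View pics/z9.png

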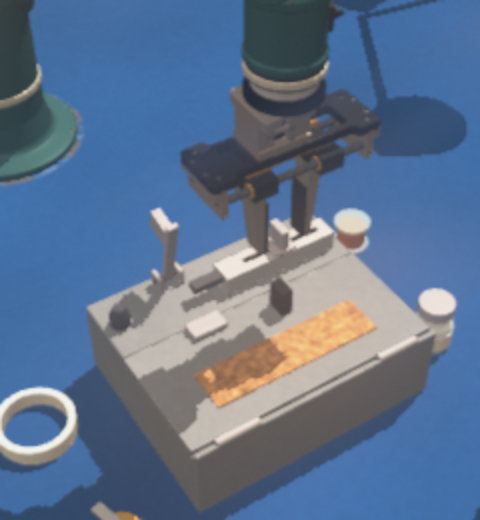

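View pics/wrist9.png

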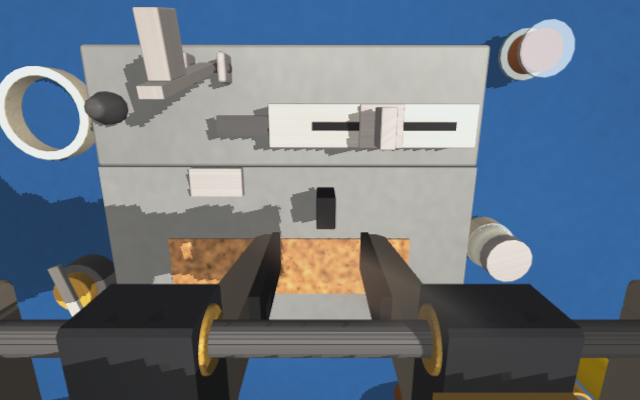

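The lever stands by itself (top at z≈198) and the lid block (326,208) is about 3 mm off the jaw centre. Correct, descend and grip.

Request:
jog_arm --linear '[[1.8,2.7,-20],[0,0,-25],[0,0,-25],[0,0,-18],[0,0,-8],[0,0,0],[0,0,0],[0,0,0]]' --rotation '[[0,0,0],[0,0,0],[0,0,0],[0,0,0],[0,0,0],[0,0,0],[0,0,0],[0,0,0]]' --hand '[0.1,0.1,0.1,0.1,0.1,0.2,0.4,0.6]' --grip_force 18

```text
time: 16.52
tool_pos: [592.2, -31.9, 90.0]
ee_rot: [0.105, 0.994, 0.0, 0.001]
force: [-0.4, -0.6, 0.9]
grip_width: 25.4
```

Request:
jog_arm --linear '[[0,0,0],[0,0,0],[0,0,0],[0,0,0]]' --rotation '[[0,0,0],[0,0,0],[0,0,0],[0,0,0]]' --hand '[0.8,0.9,0.9,0.9]'

```text
time: 16.85
tool_pos: [591.9, -31.6, 89.6]
ee_rot: [0.105, 0.995, 0.0, 0.001]
force: [-0.4, -0.1, 6.6]
grip_width: 13.6
```

Request:
jog_arm --linear '[[1.6,-0.3,4.7],[1.6,-0.4,4.8],[1.6,-0.3,4.7],[1.6,-0.4,4.8],[0,0,0]]' --rotation '[[0,0,0],[0,0,0],[0,0,0],[0,0,0],[0,0,0]]' --hand '[0.9,0.9,0.9,0.9,0.9]'

```text
time: 17.27
tool_pos: [596.8, -32.7, 107.7]
ee_rot: [0.105, 0.995, 0.0, -0.001]
force: [-2.8, 1.2, 0.1]
grip_width: 13.6
```

Request:
jog_arm --linear '[[4.8,-1,8.8],[4.8,-1,8.8],[6.3,-1.3,7.8],[6.3,-1.3,7.8],[0,0,0]]' --rotation '[[0,0,0],[0,0,0],[0,0,0],[0,0,0],[0,0,0]]' --hand '[0.9,0.9,0.9,0.9,0.9]'

```text
time: 17.68
tool_pos: [620.5, -37.8, 142.9]
ee_rot: [0.105, 0.995, -0.0, 0.0]
force: [-6.6, 0.7, 4.7]
grip_width: 13.7
```

```bash
python3 - <<'E'
from h import *
for n in ('side','scene'): im,d,s=grab(n,n+'10')
print(s['tool_pos'],s['force'],s['grip_width'],(s['tool_pos'][:2]-c0)@Rz)
a=np.load('pics/side10.npz')['im'][60:320,180:420];b=np.load('pics/scene10.npz')['im'][60:320,180:420]
cv2.imwrite('pics/z10.png',cv2.resize(np.hstack([a,b]),None,fx=1.6,fy=1.6)[:,:,::-1])
E
```

```text
[620.46389389 -37.81417499 142.89254874] [-6.57471372 -0.05568423  3.81939399] 14.0738974828819 [26.7219991  32.08556441]
```

View pics/z10.png

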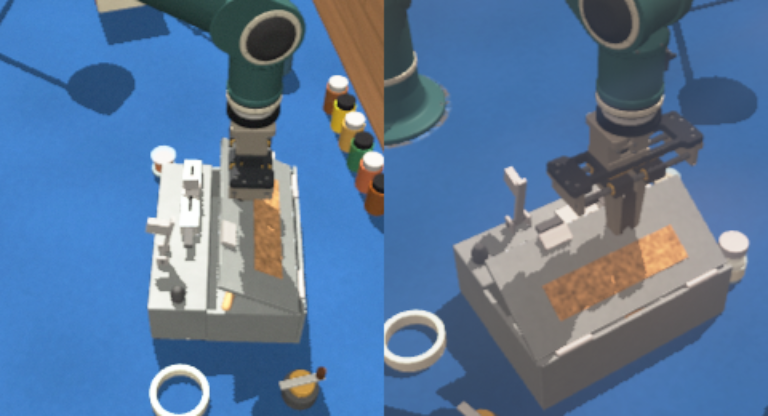

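The lid is opening (about 30°) with moderate forces. Continuing the arc.

Request:
jog_arm --linear '[[7.4,-1.6,7],[7.4,-1.6,7],[8.5,-1.8,5.6],[8.5,-1.8,5.6],[0,0,0]]' --rotation '[[0,0,0],[0,0,0],[0,0,0],[0,0,0],[0,0,0]]' --hand '[0.9,0.9,0.9,0.9,0.9]'

```text
time: 18.2
tool_pos: [653.5, -44.8, 167.5]
ee_rot: [0.105, 0.994, 0.0, 0.002]
force: [-1.2, 1.2, 1.0]
grip_width: 13.7
```

Request:
jog_arm --linear '[[9.2,-1.9,3.8],[9.2,-1.9,3.8],[9.2,-1.9,2.5],[0,0,0],[0,0,0]]' --rotation '[[0,0,0],[0,0,0],[0,0,0],[0,0,0],[0,0,0]]' --hand '[0.9,0.9,0.9,0.9,0.9]'

```text
time: 18.62
tool_pos: [680.4, -50.6, 176.9]
ee_rot: [0.105, 0.995, -0.0, 0.002]
force: [0.4, 1.2, -0.5]
grip_width: 14.0
```

```bash
python3 - <<'E'
from h import *
for n in ('side','scene','wrist'): im,d,s=grab(n,n+'11')
print(s['tool_pos'],s['force'],s['grip_width'],(s['tool_pos'][:2]-c0)@Rz)
a=np.load('pics/side11.npz')['im'][60:320,180:420];b=np.load('pics/scene11.npz')['im'][60:320,180:420]
cv2.imwrite('pics/z11.png',cv2.resize(np.hstack([a,b]),None,fx=1.6,fy=1.6)[:,:,::-1])
E
```

```text
[680.24538407 -50.60697754 176.9183664 ] [1.34021921 0.19808074 0.419168  ] 13.976741782603382 [87.85665381 31.89488565]
```

View pics/z11.png

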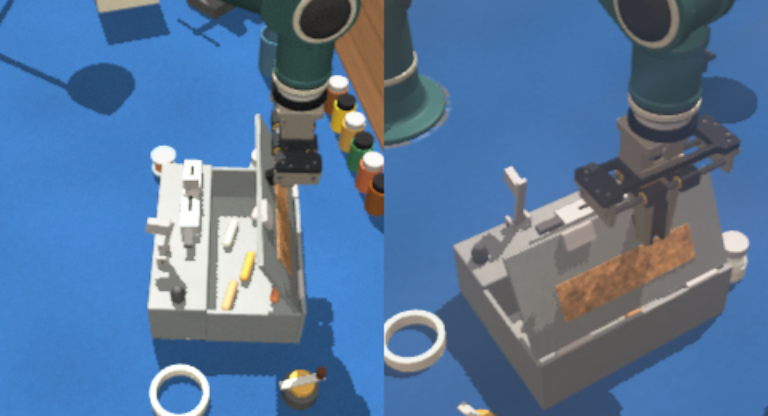

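View pics/wrist11.png

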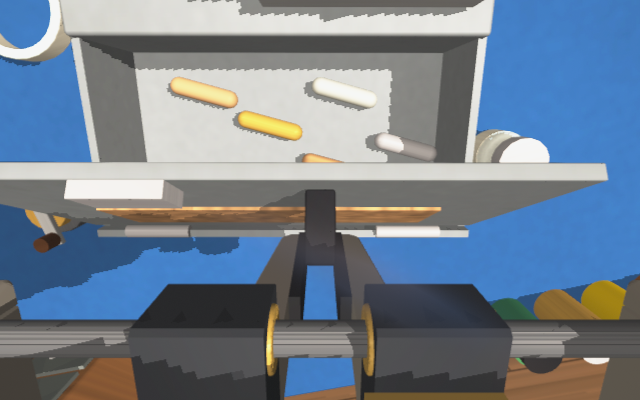

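The lid stands at about 65°, gripped at the block (320,215). Release, then retreat straight up, away from the lid's slope.

Request:
jog_arm --linear '[[0,0,0],[0,0,0],[0,0,0],[0,0,0],[0,0,0],[2,0,10],[3,0,20],[0,0,30]]' --rotation '[[0,0,0],[0,0,0],[0,0,0],[0,0,0],[0,0,0],[0,0,0],[0,0,0],[0,0,0]]' --hand '[0.3,0.2,0.1,0.1,0.1,0.1,0.1,0.1]'

```text
time: 19.43
tool_pos: [682.8, -50.1, 234.2]
ee_rot: [0.105, 0.995, -0.0, -0.002]
force: [0.3, -0.2, 0.2]
grip_width: 41.4
```

Request:
jog_arm --linear '[[0,0,30],[0,0,30],[0,0,10],[0,0,0],[0,0,0],[0,0,0]]' --rotation '[[0,0,0],[0,0,0],[0,0,0],[0,0,0],[0,0,0],[0,0,0]]' --hand '[0.1,0.1,0.1,0.1,0.1,0.1]'

```text
time: 19.93
tool_pos: [683.0, -50.2, 303.7]
ee_rot: [0.105, 0.995, -0.0, -0.002]
force: [-0.7, -0.1, 0.6]
grip_width: 41.2
```

```bash
python3 - <<'E'
from h import *
for n in ('side','scene','wrist'): im,d,s=grab(n,n+'12')
print(s['tool_pos'],s['force'],s['grip_width'])
for n in ('side','scene'):
    rep(n,n+'12',[('lever',-140,-60,-75,-35,135,230),('tab',-90,-40,20,120,135,160)])
    W,im=cloud(n,n+'12');L=(W[...,:2]-c0)@Rz;z=W[...,2]
    m=(L[...,0]>20)&(L[...,0]<110)&(L[...,1]>-140)&(L[...,1]<-70)&(z>115)&(z<250)
    p=np.polyfit(z[m],L[m][:,0],1);print('lid',m.sum(),p,np.rad2deg(np.arctan2(1,-p[0])),z[m].max())
a=np.load('pics/side12.npz')['im'][60:360,140:440];b=np.load('pics/scene12.npz')['im'][60:360,120:420]
cv2.imwrite('pics/z12.png',cv2.resize(np.hstack([a,b]),None,fx=1.3,fy=1.3)[:,:,::-1])
E
```

```text
[683.0212073  -50.17593297 303.44440504] [ 0.75061336  0.37937968 -0.30827177] 41.31613962171571
side12 lever 192 [[-125.2, -84.4], [-60.6, -47.7]] [147.7 186.5 198.7]
side12 tab 85 [[-77.7, -53.7], [62.3, 74.7]] [136.5 150.9 158.2]
lid 590 [ -0.53585119 162.54138417] 61.81531518239133 229.9079119873419
scene12 lever 238 [[-120.3, -81.6], [-61.5, -48.4]] [140.7 183.6 198.4]
scene12 tab 105 [[-75.8, -49.9], [62.2, 73.1]] [137.4 151.2 157.5]
lid 2102 [ -0.52154053 161.70253902] 62.45613354248088 228.11767244905218
```

View pics/z12.png

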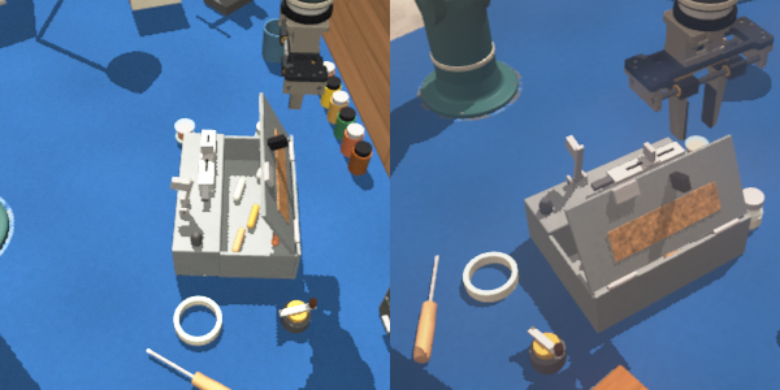

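Lid at about 62° (1.08 rad), lever upright, tab back, gripper clear in the air. Handing in.

```bash
python3 -c "
from plant import env
print(env.sense()['time']);print(env.sign_off())"
```

```text
20.0833
the job is handed in; nothing more can be done
None
```

The case is open and I handed the job in at about 20 s, well under the 67 s limit. `sign_off` gives no verdict, so these are my own measurements.

- **Tab:** I slid it about 30 mm (31 mm by arm travel, 29.5 mm in the images) until I felt the stop. The push on the tool reached about 7.5 N, of which roughly 4 N is drag, so the stop took far less than 18 N. I eased off before releasing.
- **Lever:** I swung it to about 80–85° by arm travel. It came free with only a few newtons at the tool and was still standing in the last images.
- **Lid:** I lifted it by its grip block and released it. Two cameras measured 61.8° and 62.5°, about 1.08 rad, after the release.
- **Clearance:** the gripper ended clear in the air with about 0 N on it. The other things look unmoved in the last pictures; I did not measure them again.

**Disagreement with the text:** the cameras consistently showed the fingertips about 20 mm behind the reported TCP, not 17 mm ahead of it. My first close on the tab's fin therefore shut in the air above it and touched nothing. I used the measured offset from then on, and the grip widths of 10, 12 and 14 mm matched the fins and block.

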